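# Press a label holder home on the studio paint shelf

## Task

A label holder is to be glued into the empty label pocket on the front edge of the low paint shelf. First start the bench timer: press its button fully down and let it come back up. Then take the loose label holder from its wooden stand, push its tongue down behind the lip of the empty pocket, against the spring, until its shoulders sit on the pocket's rim, and finish while still holding it pressed home there with the gripper, without disturbing the jars, tins and tools around.

Things in the scene. Friction and masses are not known exactly. Their poses are not given: they have to be found in the camera images.
- button_top (a point): centre of the top face of the bench timer's black push button (32 mm across, faces up, moves down 6 mm against a spring, about 5 N when fully down). It sits on the right-hand (-y) half of a fixed white box 90 x 120 x 45 mm whose other half bears a pale round dial
- button (a joint): travel of the timer button, m: 0 up, 0.006 fully down
- holder: loose label holder: upright aluminium plate, paper card on both faces (faces alike), 60 g. Card frame 10 mm thick (own x) x 68 wide (own y) x 50 tall; below it a tongue 5 x 44 mm, 24 mm long; the frame's underside beside the tongue forms the shoulders. Origin: centre of the tongue's lower end, z up: shoulders at 24 mm, top edge at 74 mm. At first its tongue is in the stand's slot
- stand: fixed wooden stand of the loose holder, 60 x 110 mm (x, y), 40 mm high, with a slot 8 x 52 mm across its middle along its y. Origin: centre of its underside, on the table
- mouth (a point): centre of the empty label pocket's mouth, level with its rim, 80 mm above the table. z up, y along the shelf edge, x through the lip toward the shelf. Slot 8 mm (x) by 52 mm (y), open at the top, lip and rear wall flared over the top 6 mm to about 13 mm. A spring strip lies 14 mm below the rim; the tongue pushes it down. At home the shoulders sit on the rim, holder origin 24 mm below
- spring (a joint): how far the spring strip in the empty pocket is pushed down, m: 0 at rest, 0.010 with the holder home. It pushes back with 3 N at the start and 9 N at home, and lifts the holder again if it is let go
- shelf: fixed low wooden shelf, 140 x 340 mm (x, y), top 70 mm above the table; tins and a jar on it. Three steel label pockets, each 20 x 90 mm (x, y), 100 mm apart, run along its side nearest the robot, slot centres 81 mm before its centre; two have fixed holders like the loose one, standing 50 mm above the rim. Origin: centre of its footprint, on the table
- tin1: tin 58 mm across, 55 mm high, on the shelf, bystander; origin centre of underside
- tin2: amber jar 52 mm across, 50 mm high, on the shelf, bystander; origin centre of underside
- tin3: tin 58 mm across, 45 mm high, on the shelf, bystander; origin centre of underside
- jar: glass jar 54 mm across, 65 mm high, on the table, bystander; origin centre of underside
- brush: paint brush 170 mm long lying in front of the shelf, bystander; long axis is its x
- mug: white mug 76 mm across, 85 mm high, on the table, bystander; origin centre of underside
- spatula: spatula 200 mm long lying on the table, bystander; long axis is its x
There are look-alikes about, which are no part of the job. What is shaped like the part that bears button_top but orange or red is not meant. Of the things like the holder, leave any that is blue; of the rest the smaller one is meant.

How it is judged (in metres and radians):
On the way, in this order (a step that is already met when the one before it is completed fails the run):
1. the timer button is pressed fully down (value of joint button above 0.0045 m), for 0.05 s.
2. the timer button is released and back up (value of joint button below 0.0015 m), for 0.1 s.
3. the holder is pressed home in the empty pocket by the gripper (value of joint spring above 0.008 m and z of holder in the frame of mouth below -0.022 m and x of holder in the frame of mouth between -0.005 and 0.005 m and y of holder in the frame of mouth between -0.007 and 0.007 m and angle between holder's own z axis and vertical below 0.12 rad and angle between the x axis of holder and the x axis of mouth, either way round below 0.2 rad and contact force between holder and the fingers above 2 N), for 0.3 s.
At the end, for the whole second after the job is handed in: fingers press the holder (over 2 N) in the empty pocket: spring down over 8 mm, tongue end over 22 mm below the rim, within 5 mm (x) and 7 mm (y) of the slot centre, 0.12 rad of upright, 0.2 rad of the shelf edge; timer button up (all of step 3 and value of joint button below 0.0015 m); the arm keeps its last pose, push and grip.
It fails at once if a jar, tin, mug or tool standing or lying around is shoved more than 30 mm (distance of any of tin1, tin2, tin3, jar, brush, mug, spatula from where it was at the start of the episode above 0.03 m).
It fails at once if a jar, tin or mug is tipped over (angle between any of tin1, tin2, tin3, jar, mug's own z axis and vertical above 0.6 rad).
It also fails if it takes over 48 s, if anything falls off the work surface, if the arm or the gripper's body presses on something with over 40 N, if the wrist force passes 120 N, or if a joint passes its speed limit or range.

## Robot

A 6-joint arm with a two-finger parallel gripper is mounted at the origin on the work surface. World frame = base frame: x ahead of the robot, y to its left, z up, the work surface at z = 0. Lengths are in m, angles in degrees, forces in N, time in s.
With the tool pointing down it reaches from about 0.35 to 1 m from the base axis. Payload 7.1 kg.
Tool frame: the origin (TCP) lies midway between the tips of the shut fingers; the grasp point (between the pads) lies 19 mm behind it; z points along the fingers, y is the line along which they close (so a half turn about z gives the same grasp; the last joint's range is limited). The gripper opens to 85 mm and grips with 20 to 120 N. Pads are 22 mm wide; open, the fingers measure 114 mm over their backs; the gripper's body (76 mm by 85 mm) begins 54 mm behind the grasp point. The pads swing forward as they close: fully open they stand 13 mm farther back than shut.
Start: joints at [69.385, 24.242, 93.386, -0, 62.372, -1.089], TCP at [0.209, 0.589, 0.231] pointing down, gripper open.
Joint ranges: [-172.04, 172.04], [-51.8, 120.97], [4.93, 147.93], [-75.15, 255.16], [6.16, 154.13], [-145.62, 145.62]. Speed limits (degrees/s): [136.94, 136.94, 172.46, 180, 180, 180].

## Interface

Orientations are given as a 3x3 rotation matrix whose columns are the frame's x, y, z axes.
In Python, from plant import * gives the robot as it stands.
- The arm moves only by the tool move_arm, never from a script. Its arguments are lists of equal length, an entry for each row: "grip": the closure, from 0 (fully open) to 1 (shut); "slide": the shift along the tool's x, y, z in cm, a list of three; "rotation": the turn, a rotation vector about the tool's x, y, z in degrees, a list of three. A call has 1 to 5 rows; each row shifts and turns the commanded pose from where the row before left it, along the tool's axes as they then stand; what a row does not reach is not made up. A row lasts 1/12 s, in which the tool goes at most 41.7 mm and 7.16 degrees, less where a joint would pass 70% of its speed; a pose out of reach is approached as far as the arm can. A call with a gripper value outside its range is refused whole. The fingers move at their own pace and stop on an object; "squeeze" is the grip in N (left out, the last holds). Time passes only in rows, so rows that do not move let the fingers close. It gives the time, the measured TCP pose, the force, the opening and the grip force at its end, in the units of the state.
- read_state(): the state, without advancing time (a new reading comes with each control period).
- snapshot(name): name is "side" or "top" or "wrist"; returns the picture (480x640x3 uint8, blue, green, red); there is no depth.
- camera_model(name): a dict with "fx", "fy", "cx", "cy" (pixels), "extrinsics" (4x4, takes a point from world to camera coordinates); the wrist camera has in their place "tool_from_camera" (4x4, takes a point from camera to tool coordinates, whose origin is the TCP and whose axes are the flange's). Camera axes: x right, y down, z forward; pixel columns grow to the right and rows downward; lengths in m; the calibration is good to about 2 mm. A picture is of the moment at which its call begins: read the wrist's pose just before it. camera_model takes no time and is no camera call.
- job_done(): hands the job in; it is judged then, once.
The state is a dict: "clock": time; "q": joint angles; "qd": joint speeds; "joint_efforts": joint torques, N m; "tool_pos": TCP position; "ee_rot": TCP orientation; "wrist_force": force on the tool from outside, world axes, zero at the start; "wrist_torque": the same for the moment, N m; "finger_gap": finger opening in m; "grasp_force": force on a finger pad.
Only numpy, scipy, OpenCV 4.12 (cv2) and the standard library are available. Lean on these libraries where they do the work, as an engineer would, in place of code of your own. Each camera call takes 0.05 s, during which the arm holds its last target. There are 200 camera calls.

## Working session

There is one attempt and no reset: what is moved stays moved. The work goes in short steps, Python scripts to look and compute and a tool call to move; the robot and the scene stay as the last step left them, time stands still between calls to the robot, and variables do not carry over. Pictures are saved under pics/ and viewed, at most 10 in all, crops included, and the job is handed in when it is done.

Besides the shell and the picture viewer there is one more tool, called as name(argument=value, ...), one argument or row to a line, values as JSON. move_arm: Moves the arm, as the interface text tells. Its arguments: {"type":"object","properties":{"grip":{"type":"array","items":{"type":"number"}},"slide":{"type":"array","items":{"type":"array","items":{"type":"number"}}},"rotation":{"type":"array","items":{"type":"array","items":{"type":"number"}}},"squeeze":{"type":"number"}},"required":["grip","slide","rotation"]}

```bash
mkdir -p pics && cat > h.py <<'E'
from plant import *
import numpy as np, cv2
np.set_printoptions(precision=4,suppress=True)
def ray(name,u,v,st=None):
    m=camera_model(name); d=np.array([(u-m['cx'])/m['fx'],(v-m['cy'])/m['fy'],1])
    if name=='wrist':
        T=np.array(m['tool_from_camera']); R=np.array(st['ee_rot']); 
        return R@T[:3,3]+np.array(st['tool_pos']), R@T[:3,:3]@d
    E=np.array(m['extrinsics']); R=E[:3,:3]
    return -R.T@E[:3,3], R.T@d
def onz(name,u,v,z,st=None):
    o,d=ray(name,u,v,st); return o+d*(z-o[2])/d[2]
def tri(a,b):
    (o1,d1),(o2,d2)=a,b
    s=np.linalg.lstsq(np.c_[d1,-d2],o2-o1,rcond=None)[0]
    p,q=o1+s[0]*d1,o2+s[1]*d2
    return (p+q)/2,np.linalg.norm(p-q)
E
python3 - <<'E'
from h import *
st=read_state(); print(st)
for n in ("side","top","wrist"):
    cv2.imwrite(f"pics/{n}0.png",snapshot(n)); print(n,camera_model(n))
E
```

```text
{'clock': 0.0, 'q': array([69.3842, 24.2835, 93.4328, -0.002 , 62.3721, -1.0908]), 'qd': array([ 0.0338, -0.01  , -0.0129,  0.0516, -0.023 ,  0.0065]), 'joint_efforts': array([ -0.0008, -55.7407, -28.1732,   0.    ,   0.0075,   0.    ]), 'tool_pos': array([0.2087, 0.5885, 0.2305]), 'ee_rot': array([[-0.9425,  0.3342, -0.0005],
       [ 0.3342,  0.9425, -0.0015],
       [-0.    , -0.0015, -1.    ]]), 'wrist_force': array([0.0422, 0.2572, 0.1943]), 'wrist_torque': array([ 0.0333,  0.0094, -0.0473]), 'grasp_force': 0.0, 'finger_gap': 0.0852731676790551}
side {'fx': 545.4588395630653, 'fy': 545.4588395630653, 'cx': 330.0719583310355, 'cy': 233.6393483997094, 'extrinsics': array([[ 0.859 , -0.512 , -0.0005, -0.4628],
       [-0.3067, -0.5137, -0.8013,  0.2179],
       [ 0.41  ,  0.6884, -0.5983,  1.118 ],
       [ 0.    ,  0.    ,  0.    ,  1.    ]])}
top {'fx': 501.3564142466907, 'fy': 501.3564142466907, 'cx': 315.887994620638, 'cy': 238.67305894705697, 'extrinsics': array([[-0.0115, -0.9999,  0.0007,  0.0042],
       [-0.9835,  0.0112, -0.1803,  0.5148],
       [ 0.1803, -0.0027, -0.9836,  1.174 ],
       [ 0.    ,  0.    ,  0.    ,  1.    ]])}
wrist {'fx': 340.55044524096525, 'fy': 340.55044524096525, 'cx': 324.6870409782564, 'cy': 243.23131864007394, 'tool_from_camera': array([[ 0.0007, -0.9605, -0.2782,  0.0703],
       [ 1.    ,  0.0004,  0.0009, -0.0011],
       [-0.0007, -0.2782,  0.9605, -0.1419],
       [ 0.    ,  0.    ,  0.    ,  1.    ]])}
```

View pics/top0.png

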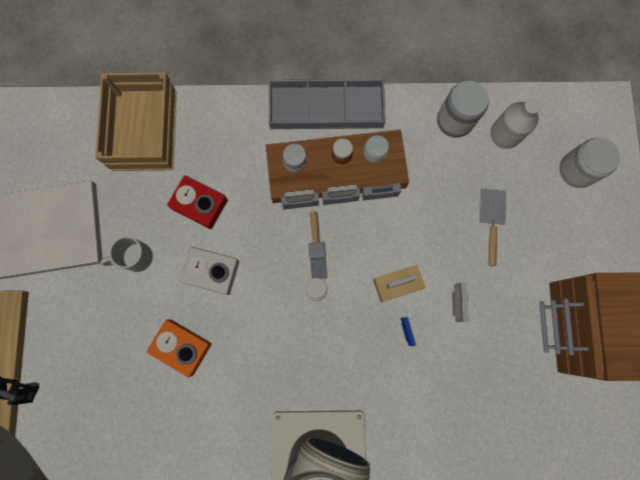

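View pics/side0.png

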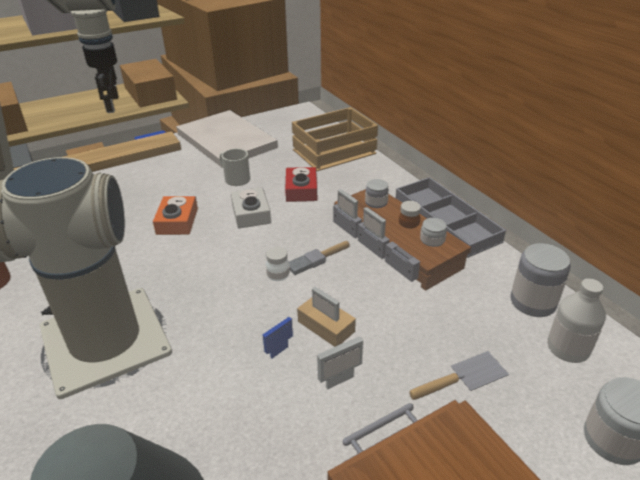

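The top view shows these look-alikes:
- **Timers:** white (210,270), red (198,201) and orange (180,348). I choose the white one, with its button at about (219,272).
- **Holders:** grey in the stand (401,283), a larger grey one (461,302) and blue (408,331). I choose the one in the stand.
- **Pockets:** two are filled, at (300,198) and (341,194). The empty one is at (381,190).

Next is one close crop to check these choices.

```bash
python3 - <<'E'
from h import *
t=cv2.imread("pics/top0.png"); s=cv2.imread("pics/side0.png")
def c(im,x,y,w,h,k): return cv2.resize(im[y:y+h,x:x+w],None,fx=k,fy=k,interpolation=cv2.INTER_CUBIC)
o=np.vstack([np.hstack([c(t,365,165,80,58,5),c(t,175,240,80,58,5)]),np.hstack([c(t,365,255,80,58,5),c(s,290,280,80,58,5)])])
cv2.imwrite("pics/crop.png",o)
print(tri(ray('top',219,271),ray('side',251,202)))
print(tri(ray('top',402,281.5),ray('side',326,296)))
print(tri(ray('top',381,188),ray('side',403,253)))
g=cv2.cvtColor(t,cv2.COLOR_BGR2HSV)
# stand wood
for nm,(x,y,w,h) in dict(stand=(365,255,70,55)).items():
    m=cv2.inRange(g[y:y+h,x:x+w],(8,70,60),(30,255,255)); 
    k=max(cv2.findContours(m,0,2)[0],key=cv2.contourArea); print(nm,cv2.minAreaRect(k+np.array([x,y])))
m=cv2.inRange(g[120:215,255:420],(5,90,30),(20,255,255)); k=max(cv2.findContours(m,0,2)[0],key=cv2.contourArea); r=cv2.minAreaRect(k+np.array([255,120]));print(r,cv2.boxPoints(r))
E
```

```text
(array([0.4366, 0.2299, 0.0602]), np.float64(0.0003796372983936431))
(array([ 0.4066, -0.2008,  0.0882]), np.float64(0.00537297930208585))
(array([ 0.6322, -0.1606,  0.0786]), np.float64(0.0013390555961106942))
stand ((398.7500305175781, 282.75), (24.6657657623291, 46.485477447509766), 71.56505584716797)
((336.8547058105469, 165.574462890625), (58.19084548950195, 138.04563903808594), 83.41805267333984) [[264.9518 144.5825]
 [402.0876 128.7591]
 [408.7577 186.5664]
 [271.6219 202.3898]]
```

View pics/crop.png

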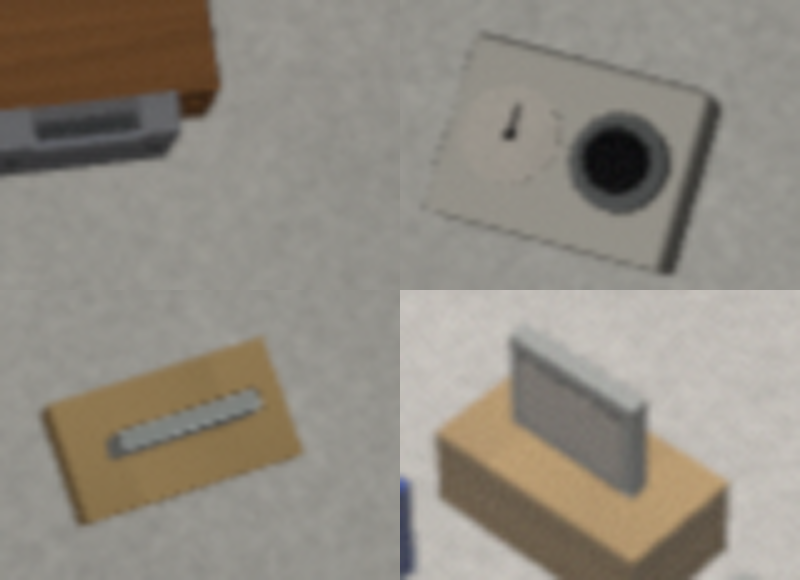

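The crop confirms all three. The empty pocket's slot is at top-view pixel (382.4,189). The white timer's black button is at (218.4,272). The holder's top edge in the stand runs from (389.4,285.2) to (417.4,277.3).

```bash
python3 - <<'E'
from h import *
print('button',onz('top',218.4,272,.055))
a,b=onz('top',389.4,285.2,.09),onz('top',417.4,277.3,.09); d=a-b
print('holder',(a+b)/2,np.linalg.norm(d),'yaw',np.degrees(np.arctan2(-d[0],d[1])))
P=[onz('top',365+x/5,255+(y-290)/5,.04) for x,y in((45,408),(263,338),(301,452),(82,523))]
print('stand',np.mean(P,0),[np.linalg.norm(P[i]-P[i-1]) for i in range(4)]); d=P[0]-P[1];print(np.degrees(np.arctan2(-d[0],d[1])))
a,b=onz('top',365+36/5,165+124/5,.08),onz('top',365+138/5,165+117/5,.08); d=a-b
print('slot',(a+b)/2,np.linalg.norm(d),np.degrees(np.arctan2(-d[0],d[1])))
P=[onz('top',u,v,.07) for u,v in((265,144.6),(402,129.8),(408.7,186.6),(271.6,202.4))]
d=P[0]-P[1];print('shelf',np.degrees(np.arctan2(-d[0],d[1])),[np.linalg.norm(P[i]-P[i-1]) for i in range(4)])
st=read_state(); R=st['ee_rot']; t=np.array([.437,.23,.16]); print('tool shift cm',R.T@(t-st['tool_pos'])*100)
E
```

```text
button [0.435  0.2322 0.055 ]
holder [ 0.4045 -0.2027  0.09  ] 0.06782488097144218 yaw 14.981484112927873
stand [ 0.4052 -0.2022  0.04  ] [np.float64(0.05760581791567572), np.float64(0.1118116943545222), np.float64(0.05759961094286698), np.float64(0.11150636856810177)]
17.0661666336602
slot [ 0.6284 -0.1634  0.08  ] 0.04941168641259304 3.4081945880634836
shelf 5.857512132878606 [np.float64(0.1484476433899284), np.float64(0.3422485312946452), np.float64(0.14689723784678693), np.float64(0.3355048656705852)]
tool shift cm [-33.5008 -26.1669   7.1034]
```

Everything fits the given sizes:

| Item | Position (m) | Yaw |
|---|---|---|
| Button | (0.436, 0.231) | – |
| Holder | (0.405, -0.2025) | about 16° |
| Mouth | (0.63, -0.162, 0.08) | about 5° |

Moving above the button now.

move_arm(
  grip=[1,1,1,1,1],
  slide=[
    [-1.4,-1.1,0],
    [-2.8,-2.2,0.4],
    [-2.8,-2.2,0.4],
    [-2.8,-2.2,0.4],
    [-2.8,-2.2,0.4],
  ],
  rotation=[
    [0,0,0],
    [0,0,0],
    [0,0,0],
    [0,0,0],
    [0,0,0],
  ],
  squeeze=60,
)

```text
clock: 0.57
tool_pos: [0.2951, 0.4514, 0.215]
ee_rot: [[-0.943, 0.334, -0.0], [0.334, 0.943, -0.001], [-0.0, -0.001, -1.0]]
wrist_force: [0.6, -0.9, -0.3]
finger_gap: 0.0258
grasp_force: 0.0
```

move_arm(
  grip=[1,1,1,1,1],
  slide=[
    [-2.8,-2.2,0.6],
    [-2.8,-2.2,0.6],
    [-2.8,-2.2,0.6],
    [-2.8,-2.2,0.6],
    [-2.8,-2.2,0.6],
  ],
  rotation=[
    [0,0,0],
    [0,0,0],
    [0,0,0],
    [0,0,0],
    [0,0,0],
  ],
)

```text
clock: 0.98
tool_pos: [0.3901, 0.3008, 0.1851]
ee_rot: [[-0.943, 0.334, -0.0], [0.334, 0.943, -0.0], [-0.0, -0.0, -1.0]]
wrist_force: [0.5, -0.3, -0.8]
finger_gap: 0.0002
grasp_force: 0.0
```

move_arm(
  grip=[1,1,1,1,1],
  slide=[
    [-2.8,-2.2,0.6],
    [-2.8,-2.2,0.6],
    [-1.3,-1.0,0.6],
    [0,0,0],
    [0,0,0],
  ],
  rotation=[
    [0,0,0],
    [0,0,0],
    [0,0,0],
    [0,0,0],
    [0,0,0],
  ],
)

```text
clock: 1.4
tool_pos: [0.4365, 0.2278, 0.167]
ee_rot: [[-0.942, 0.337, -0.001], [0.337, 0.942, -0.0], [0.001, -0.001, -1.0]]
wrist_force: [-0.3, 0.2, -0.1]
finger_gap: 0.0003
grasp_force: 0.0
```

```bash
python3 - <<'E'
from h import *
st=read_state(); im=snapshot('wrist'); cv2.imwrite('pics/w1.png',im)
print(st['clock'],st['tool_pos'],st['wrist_force'],st['q'])
g=cv2.cvtColor(im,cv2.COLOR_BGR2GRAY)
for k in cv2.findContours(cv2.inRange(g,0,35),0,2)[0]:
    if cv2.contourArea(k)>150:
        r=cv2.minAreaRect(k); print(r, onz('wrist',*r[0],.057,st))
print((np.array(st['ee_rot'])))
E
```

```text
1.4 [0.4365 0.2278 0.167 ] [-0.3217  0.2023 -0.1348] [ 26.1742  18.5749 112.7041   0.0053  48.7896 -44.1477]
((590.2700805664062, 458.2318420410156), (98.12745666503906, 43.967864990234375), 2.935673236846924) [0.7212 0.3908 0.057 ]
((340.0, 412.5), (133.0, 366.0), 90.0) [0.5925 0.1858 0.057 ]
[[-0.9416  0.3368 -0.0011]
 [ 0.3368  0.9416 -0.0005]
 [ 0.0009 -0.0008 -1.    ]]
```

View pics/w1.png

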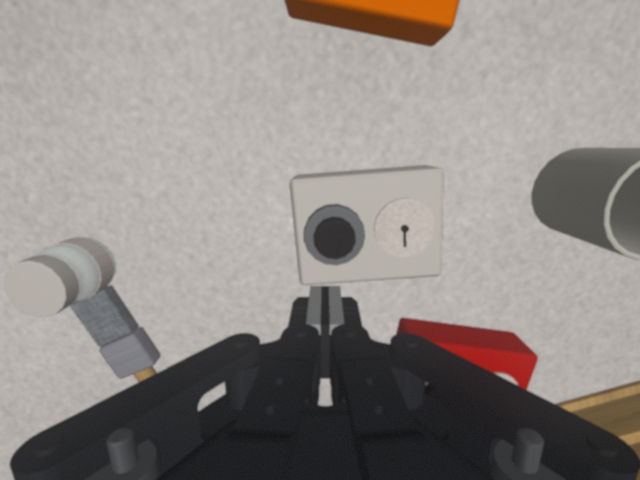

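The wrist view shows the white timer under the shut fingers, with its button centre at about (334,237). The jar is on the left and the mug on the right, both clear.

```bash
python3 - <<'E'
from h import *
st=read_state()
w=ray('wrist',334,237,st)
print(tri(w,ray('top',218.4,272)),tri(w,ray('side',251,202)))
for z in(.05,.055,.06):
    p=onz('wrist',334,237,z,st); print(p,(np.array(st['ee_rot']).T@(p-st['tool_pos']))*100)
E
```

```text
(array([0.4371, 0.2342, 0.0489]), np.float64(0.003135401069403586)) (array([0.4375, 0.2352, 0.0564]), np.float64(0.0018546230020359477))
[0.4382 0.235  0.05  ] [ 0.0323  0.6492 11.7303]
[0.4369 0.2353 0.055 ] [ 0.1672  0.6346 11.2303]
[0.4356 0.2356 0.06  ] [ 0.3022  0.62   10.7304]
```

move_arm(
  grip=[1,1,1,1,1],
  slide=[
    [0.1,0.5,2.5],
    [0,0,3.0],
    [0,0,3.0],
    [0,0,1.5],
    [0,0,0],
  ],
  rotation=[
    [0,0,0],
    [0,0,0],
    [0,0,0],
    [0,0,0],
    [0,0,0],
  ],
)

```text
clock: 1.87
tool_pos: [0.4353, 0.2346, 0.065]
ee_rot: [[-0.943, 0.332, -0.004], [0.332, 0.943, -0.002], [0.003, -0.003, -1.0]]
wrist_force: [-1.8, -1.3, 3.3]
finger_gap: -0.0001
grasp_force: 1.2
```

move_arm(
  grip=[1,1,1,1,1],
  slide=[
    [0,0,0.3],
    [0,0,0.3],
    [0,0,0.3],
    [0,0,0],
    [0,0,0],
  ],
  rotation=[
    [0,0,0],
    [0,0,0],
    [0,0,0],
    [0,0,0],
    [0,0,0],
  ],
)

```text
clock: 2.28
tool_pos: [0.4374, 0.235, 0.0608]
ee_rot: [[-0.943, 0.334, 0.001], [0.334, 0.943, 0.001], [-0.001, 0.001, -1.0]]
wrist_force: [-8.4, 0.3, 21.3]
finger_gap: -0.0001
grasp_force: 10.5
```

The button bottomed out: 21 N at z 0.061, after about 6 mm of travel from first contact. Next I release it and cross to the stand.

move_arm(
  grip=[1,1,1,1,1],
  slide=[
    [0,0,-1.5],
    [0,0,-2.5],
    [0,0,-3.0],
    [0,0,-3.0],
    [0,0,0],
  ],
  rotation=[
    [0,0,0],
    [0,0,0],
    [0,0,0],
    [0,0,0],
    [0,0,0],
  ],
)

```text
clock: 2.7
tool_pos: [0.441, 0.2362, 0.1645]
ee_rot: [[-0.943, 0.334, 0.01], [0.334, 0.943, 0.005], [-0.008, 0.008, -1.0]]
wrist_force: [0.9, 0.0, 0.3]
finger_gap: 0.0002
grasp_force: 0.0
```

```bash
python3 - <<'E'
from h import *
im=snapshot('wrist'); st=read_state(); print(st['clock'],st['tool_pos'],st['wrist_force'])
cv2.imwrite('pics/w2.png',im)
E
```

```text
2.75 [0.44   0.2357 0.1623] [-0.1991  0.4995 -0.4282]
```

move_arm(
  grip=[0,0,0,0,0],
  slide=[
    [-0.9,-3.5,0],
    [-0.9,-3.5,0],
    [-1,-3.5,0],
    [-1,-3.5,0],
    [-1,-3.5,0],
  ],
  rotation=[
    [0,0,0],
    [0,0,0],
    [0,0,0],
    [0,0,0],
    [0,0,0],
  ],
)

```text
clock: 3.17
tool_pos: [0.4235, 0.0519, 0.1581]
ee_rot: [[-0.943, 0.333, 0.0], [0.333, 0.943, -0.0], [-0.0, 0.0, -1.0]]
wrist_force: [1.5, -0.1, 0.7]
finger_gap: 0.0605
grasp_force: 0.0
```

move_arm(
  grip=[0,0,0,0,0],
  slide=[
    [-1,-3.5,0],
    [-1,-3.5,0],
    [-1,-3.5,0],
    [-1,-3.5,0],
    [-1,-3.5,0],
  ],
  rotation=[
    [0,0,0],
    [0,0,0],
    [0,0,0],
    [0,0,0],
    [0,0,0],
  ],
)

```text
clock: 3.58
tool_pos: [0.4122, -0.13, 0.1581]
ee_rot: [[-0.943, 0.334, 0.0], [0.334, 0.943, -0.0], [-0.0, -0.0, -1.0]]
wrist_force: [1.0, 0.2, -0.7]
finger_gap: 0.0852
grasp_force: 0.0
```

move_arm(
  grip=[0,0,0,0,0],
  slide=[
    [-1,-3.5,0],
    [-1,-3.5,0],
    [0,0,0],
    [0,0,0],
    [0,0,0],
  ],
  rotation=[
    [0,0,0],
    [0,0,0],
    [0,0,6.8],
    [0,0,6.8],
    [0,0,6.8],
  ],
)

```text
clock: 4.0
tool_pos: [0.4078, -0.2018, 0.1579]
ee_rot: [[-0.762, 0.648, -0.0], [0.648, 0.762, 0.0], [0.0, -0.0, -1.0]]
wrist_force: [0.4, 0.6, 0.3]
finger_gap: 0.0855
grasp_force: 0.0
```

move_arm(
  grip=[0,0,0,0,0],
  slide=[
    [0,0,0],
    [0,0,0],
    [0,0,0],
    [0,0,0],
    [0,0,0],
  ],
  rotation=[
    [0,0,6.8],
    [0,0,6.8],
    [0,0,6.8],
    [0,0,6.8],
    [0,0,6.8],
  ],
)

```text
clock: 4.42
tool_pos: [0.4081, -0.2009, 0.1579]
ee_rot: [[-0.271, 0.962, -0.0], [0.962, 0.271, 0.0], [0.0, -0.0, -1.0]]
wrist_force: [0.2, 0.1, -0.5]
finger_gap: 0.0852
grasp_force: 0.0
```

move_arm(
  grip=[0,0],
  slide=[
    [0,0,0],
    [0,0,0],
  ],
  rotation=[
    [0,0,0],
    [0,0,0],
  ],
)

```text
clock: 4.58
tool_pos: [0.4081, -0.2009, 0.158]
ee_rot: [[-0.28, 0.96, -0.0], [0.96, 0.28, 0.0], [0.0, -0.0, -1.0]]
wrist_force: [-0.2, -0.7, 0.7]
finger_gap: 0.0854
grasp_force: 0.0
```

```bash
python3 - <<'E'
from h import *
st=read_state(); im=snapshot('wrist'); cv2.imwrite('pics/w3.png',im)
print(st['clock'],st['tool_pos'],st['wrist_force'],st['q'])
E
```

```text
4.5833 [ 0.4081 -0.2009  0.158 ] [-0.2398 -0.7025  0.7354] [-27.7094  16.5597 117.5399  -0.0017  45.9092 -43.9878]
```

View pics/w3.png

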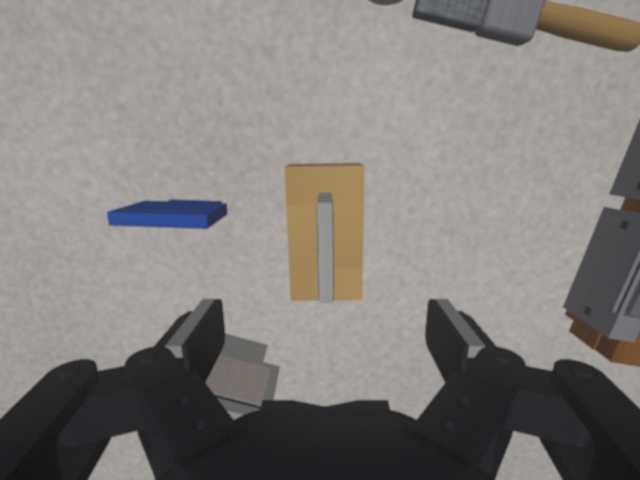

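The wrist view shows the holder's top edge running from (325,202) to (327,302), nearly along the tool's x axis. The fingers straddle it, and the blue and larger holders are clear.

```bash
python3 - <<'E'
from h import *
st=read_state(); R=np.array(st['ee_rot'])
a,b=onz('wrist',325,201,.09,st),onz('wrist',326.5,302,.09,st)
print(a,b,np.linalg.norm(a-b)); d=a-b
print('centre tool cm',R.T@((a+b)/2-st['tool_pos'])*100, 'dir tool',R.T@d)
# stand outline edges
print([R.T@(onz('wrist',u,v,.04,st)-st['tool_pos'])*100 for u,v in((286,165),(363,165),(362,300),(291,300))])
im=cv2.imread('pics/w2.png')
E
```

```text
[ 0.3979 -0.1663  0.09  ] [ 0.4182 -0.2318  0.09  ] 0.06854402671729426
centre tool cm [0.1809 0.0439 6.8086] dir tool [ 0.0685 -0.0011  0.    ]
[array([ 5.5081, -2.9052, 11.8096]), array([ 5.5115,  2.8328, 11.8088]), array([-5.4884,  3.0994, 11.8075]), array([-5.4883, -2.8267, 11.8083])]
```

move_arm(
  grip=[0,0,0,0,0],
  slide=[
    [0.2,0.05,2.5],
    [0,0,3.0],
    [0,0,3.0],
    [0,0,2.0],
    [0,0,0.1],
  ],
  rotation=[
    [0,0,0],
    [0,0,0],
    [0,0,0],
    [0,0,0],
    [0,0,0],
  ],
)

```text
clock: 5.05
tool_pos: [0.406, -0.1978, 0.0492]
ee_rot: [[-0.28, 0.96, -0.005], [0.96, 0.28, 0.003], [0.004, -0.004, -1.0]]
wrist_force: [-0.3, 0.2, 0.4]
finger_gap: 0.0853
grasp_force: 0.0
```

move_arm(
  grip=[1,1,1,1,1],
  slide=[
    [0,0,0],
    [0,0,0],
    [0,0,0],
    [0,0,0],
    [0,0,0],
  ],
  rotation=[
    [0,0,0],
    [0,0,0],
    [0,0,0],
    [0,0,0],
    [0,0,0],
  ],
)

```text
clock: 5.47
tool_pos: [0.4089, -0.1993, 0.0534]
ee_rot: [[-0.277, 0.961, 0.002], [0.961, 0.277, -0.001], [-0.002, 0.002, -1.0]]
wrist_force: [-1.0, 0.4, -0.4]
finger_gap: 0.0256
grasp_force: 0.0
```

move_arm(
  grip=[1,1,1,1,1],
  slide=[
    [0,0,0],
    [0,0,0],
    [0,0,0],
    [0,0,0],
    [0,0,0],
  ],
  rotation=[
    [0,0,0],
    [0,0,0],
    [0,0,0],
    [0,0,0],
    [0,0,0],
  ],
)

```text
clock: 5.88
tool_pos: [0.4087, -0.1992, 0.0531]
ee_rot: [[-0.277, 0.961, 0.001], [0.961, 0.277, -0.001], [-0.001, 0.001, -1.0]]
wrist_force: [-0.9, 1.6, 8.2]
finger_gap: 0.0091
grasp_force: 58.4
```

Gripped: the gap is 9 mm at 58 N, and the TCP is 13 mm above the shoulders. Next I lift and stop short of the pocket for a closer look.

move_arm(
  grip=[1,1,1,1,1],
  slide=[
    [0,0,-1.5],
    [0,0,-2.5],
    [0,0,-2.5],
    [0,0,-2.5],
    [0,0,-2.2],
  ],
  rotation=[
    [0,0,0],
    [0,0,0],
    [0,0,0],
    [0,0,0],
    [0,0,0],
  ],
)

```text
clock: 6.3
tool_pos: [0.4081, -0.199, 0.1659]
ee_rot: [[-0.277, 0.961, 0.001], [0.961, 0.277, -0.0], [-0.0, 0.0, -1.0]]
wrist_force: [0.9, -0.5, -0.3]
finger_gap: 0.0096
grasp_force: 58.5
```

move_arm(
  grip=[1,1,1,1,1],
  slide=[
    [-0.2,2.5,0],
    [-0.2,3.5,0],
    [-0.2,3.5,0],
    [0,3.0,0],
    [0,2.0,0],
  ],
  rotation=[
    [0,0,0],
    [0,0,0],
    [0,0,0],
    [0,0,0],
    [0,0,0],
  ],
)

```text
clock: 6.72
tool_pos: [0.552, -0.1639, 0.1649]
ee_rot: [[-0.278, 0.961, 0.002], [0.961, 0.278, -0.0], [-0.001, 0.002, -1.0]]
wrist_force: [-0.3, -0.9, 0.0]
finger_gap: 0.0096
grasp_force: 58.6
```

move_arm(
  grip=[1,1,1,1,1],
  slide=[
    [0,0,0],
    [0,0,0],
    [0,0,0],
    [0,0,0],
    [0,0,0],
  ],
  rotation=[
    [0,0,5.5],
    [0,0,5.5],
    [0,0,0],
    [0,0,0],
    [0,0,0],
  ],
)

```text
clock: 7.13
tool_pos: [0.5489, -0.1646, 0.1644]
ee_rot: [[-0.091, 0.996, -0.0], [0.996, 0.091, 0.0], [0.0, -0.0, -1.0]]
wrist_force: [0.9, 0.3, -0.4]
finger_gap: 0.0091
grasp_force: 58.4
```

```bash
python3 - <<'E'
from h import *
st=read_state(); im=snapshot('wrist'); cv2.imwrite('pics/w4.png',im)
print(st['clock'],st['tool_pos'],st['wrist_force'],st['ee_rot'])
cv2.imwrite('pics/s4.png',snapshot('side'));cv2.imwrite('pics/t4.png',snapshot('top'))
E
```

```text
7.1333 [ 0.5489 -0.1646  0.1644] [ 0.8987  0.3121 -0.383 ] [[-0.0909  0.9959 -0.0001]
 [ 0.9959  0.0909  0.    ]
 [ 0.0001 -0.0001 -1.    ]]
```

View pics/w4.png

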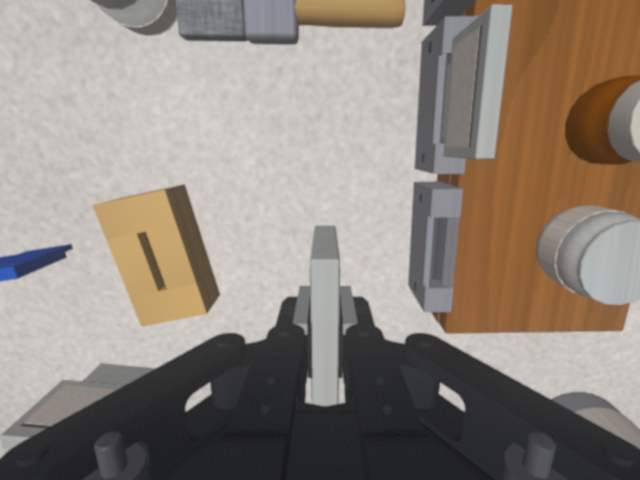

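The holder sits centred between the fingers, its top edge running from about (325,256) to (325,405). The empty pocket's slot is at about (441,250). A zoom on both follows.

```bash
python3 - <<'E'
from h import *
im=cv2.imread('pics/w4.png')
def c(x,y,w,h,k): return cv2.resize(im[y:y+h,x:x+w],None,fx=k,fy=k,interpolation=cv2.INTER_CUBIC)
a=c(395,170,80,150,4); b=c(285,210,80,75,4); d=c(285,345,80,75,4)
cv2.imwrite('pics/crop2.png',np.hstack([a,np.vstack([b,d])]))
E
```

```text
(no output)
```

View pics/crop2.png

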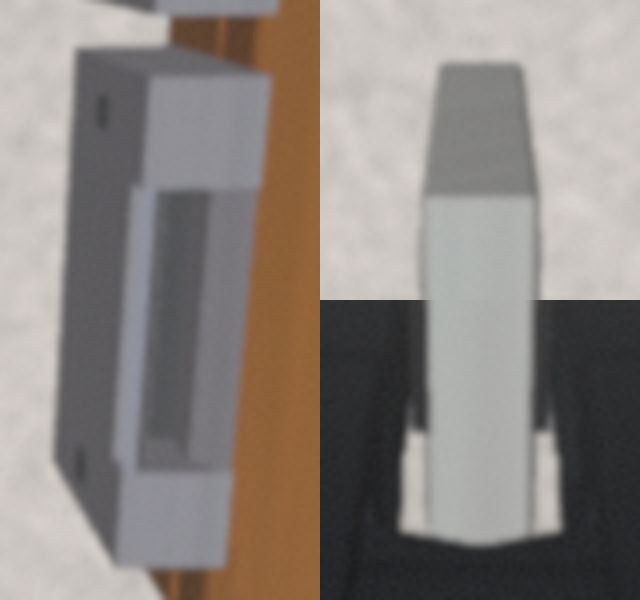

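```bash
python3 - <<'E'
from h import *
st=read_state(); R=np.array(st['ee_rot']); t=np.array(st['tool_pos'])
P=[onz('wrist',395+x/4,170+y/4,.08,st) for x,y in((148,75),(270,75),(225,568),(117,568))]
print(np.array(P)); c=np.mean(P,0); print('block',c,[np.linalg.norm(P[i]-P[i-1]) for i in range(4)])
for i,j in((0,3),(1,2)):
    d=P[i]-P[j]; print('yaw',np.degrees(np.arctan2(-d[0],d[1])))
S=[onz('wrist',395+x/4,170+y/4,.08,st) for x,y in((135,187),(260,187),(233,470),(117,460))]
print('slot',np.mean(S,0),np.array(S))
for v,z in((258.75,-.037),(225.75,.013)):
    p=onz('wrist',325,v,t[2]-z,st); print('holder end tool mm',R.T@(p-t)*1000)
print('tool yaw',np.degrees(np.arctan2(R[1,1],R[0,1])))
print('to block, tool cm',R.T@(c-t)*100,'to slot',R.T@(np.mean(S,0)-t)*100)
E
```

```text
[[ 0.6159 -0.117   0.08  ]
 [ 0.636  -0.1151  0.08  ]
 [ 0.6459 -0.2047  0.08  ]
 [ 0.6262 -0.2065  0.08  ]]
block [ 0.631  -0.1608  0.08  ] [np.float64(0.09011962713272985), np.float64(0.020190615078955056), np.float64(0.09012537029448486), np.float64(0.01985294307158705)]
yaw 6.546372900963284
yaw 6.331558080196108
slot [ 0.6303 -0.1601  0.08  ] [[ 0.617  -0.1358  0.08  ]
 [ 0.6381 -0.1339  0.08  ]
 [ 0.6436 -0.1854  0.08  ]
 [ 0.6225 -0.1853  0.08  ]]
holder end tool mm [ 33.8294  -0.1734 -37.002 ]
holder end tool mm [33.1592 -0.049  12.9981]
tool yaw 5.131469700195919
to block, tool cm [-0.3429  8.2028  8.4451] to slot [-0.264  8.142  8.445]
```

The pocket rim measures 20.0 x 90.1 mm, matching the description: centre (0.631, -0.161), yaw 6.4°. The holder is centred in the grip to within 1 mm. Aligning above the mouth.

move_arm(
  grip=[1,1,1,1,1],
  slide=[
    [-0.1,2.0,0],
    [-0.1,3.0,0],
    [-0.1,2.15,0],
    [0,1.0,0],
    [0,0,0],
  ],
  rotation=[
    [0,0,0],
    [0,0,0],
    [0,0,0],
    [0,0,0],
    [0,0,-1.3],
  ],
)

```text
clock: 7.7
tool_pos: [0.6323, -0.1603, 0.1643]
ee_rot: [[-0.113, 0.994, 0.001], [0.994, 0.113, -0.0], [-0.0, 0.001, -1.0]]
wrist_force: [-0.5, -0.1, -1.1]
finger_gap: 0.0094
grasp_force: 58.6
```

move_arm(
  grip=[1,1,1,1,1],
  slide=[
    [0,0,1.5],
    [0,0,1.5],
    [0,0,0.9],
    [0,0,0],
    [0,0,0],
  ],
  rotation=[
    [0,0,0],
    [0,0,0],
    [0,0,0],
    [0,0,0],
    [0,0,0],
  ],
)

```text
clock: 8.12
tool_pos: [0.6295, -0.1604, 0.1249]
ee_rot: [[-0.111, 0.994, -0.002], [0.994, 0.111, 0.0], [0.001, -0.002, -1.0]]
wrist_force: [-0.1, 0.2, -0.3]
finger_gap: 0.0092
grasp_force: 58.6
```

```bash
python3 - <<'E'
from h import *
st=read_state(); R=np.array(st['ee_rot']); t=np.array(st['tool_pos'])
print(t,st['wrist_force'],'yaw',np.degrees(np.arctan2(R[1,1],R[0,1])),'to block mm',R.T@(np.array([.631,-.1608,.08])-t)*1000,R[:,2])
w=snapshot('wrist');s=snapshot('side')
c=lambda im,x,y:cv2.resize(im[y:y+130,x:x+130],None,fx=3,fy=3,interpolation=cv2.INTER_CUBIC)
cv2.imwrite('pics/c5.png',np.hstack([c(w,260,190),c(s,335,180)]))
E
```

```text
[ 0.6295 -0.1604  0.1249] [-0.0584  0.1765 -0.3454] yaw 6.3931945232513 to block mm [-0.6013  1.5073 44.9257] [-0.0018  0.0004 -1.    ]
```

View pics/c5.png

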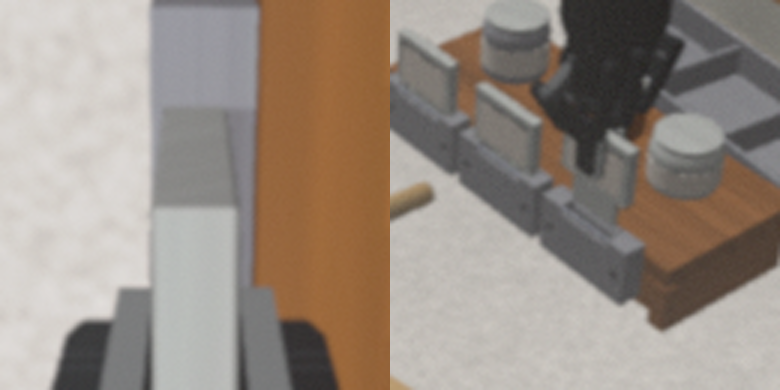

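The holder hangs right above the pocket, edge-on over the rim in the wrist crop and above the slot in the side crop, about 1 mm off. Lowering.

move_arm(
  grip=[1,1,1,1,1],
  slide=[
    [0,0.1,0.5],
    [0,0,0.5],
    [0,0,0.5],
    [0,0,0.5],
    [0,0,0],
  ],
  rotation=[
    [0,0,0],
    [0,0,0],
    [0,0,0],
    [0,0,0],
    [0,0,0],
  ],
  squeeze=90,
)

```text
clock: 8.63
tool_pos: [0.6308, -0.16, 0.1039]
ee_rot: [[-0.111, 0.994, -0.002], [0.994, 0.111, 0.001], [0.001, -0.002, -1.0]]
wrist_force: [-0.4, 0.6, -0.7]
finger_gap: 0.0093
grasp_force: 89.3
```

move_arm(
  grip=[1,1,1,1,1],
  slide=[
    [0,0,0.3],
    [0,0,0.3],
    [0,0,0.2],
    [0,0,0],
    [0,0,0],
  ],
  rotation=[
    [0,0,0],
    [0,0,0],
    [0,0,0],
    [0,0,0],
    [0,0,0],
  ],
)

```text
clock: 9.05
tool_pos: [0.6316, -0.1602, 0.0977]
ee_rot: [[-0.111, 0.994, -0.0], [0.994, 0.111, 0.0], [0.0, -0.0, -1.0]]
wrist_force: [-2.5, 0.8, 5.9]
finger_gap: 0.0091
grasp_force: 90.6
```

The tongue is in the slot and the spring is pushing back with 6 N. Pressing home in small steps.

move_arm(
  grip=[1,1,1,1,1],
  slide=[
    [0,-0.05,0.2],
    [0,0,0.2],
    [0,0,0.1],
    [0,0,0],
    [0,0,0],
  ],
  rotation=[
    [0,0,0],
    [0,0,0],
    [0,0,0],
    [0,0,0],
    [0,0,0],
  ],
)

```text
clock: 9.47
tool_pos: [0.6316, -0.1602, 0.0933]
ee_rot: [[-0.111, 0.994, 0.001], [0.994, 0.111, -0.0], [-0.0, 0.001, -1.0]]
wrist_force: [-2.5, 1.6, 8.7]
finger_gap: 0.0088
grasp_force: 91.4
```

move_arm(
  grip=[1,1,1],
  slide=[
    [0,0,0.1],
    [0,0,0],
    [0,0,0],
  ],
  rotation=[
    [0,0,0],
    [0,0,0],
    [0,0,0],
  ],
)

```text
clock: 9.72
tool_pos: [0.6316, -0.1602, 0.0932]
ee_rot: [[-0.111, 0.994, 0.001], [0.994, 0.111, -0.0], [-0.0, 0.001, -1.0]]
wrist_force: [-5.0, 3.2, 15.1]
finger_gap: 0.0088
grasp_force: 92.4
```

It is home: z stopped changing and the force rose past the spring's 9 N. I'll hold there and check with one picture.

move_arm(
  grip=[1,1,1,1,1],
  slide=[
    [0,0,0.05],
    [0,0,0],
    [0,0,0],
    [0,0,0],
    [0,0,0],
  ],
  rotation=[
    [0,0,0],
    [0,0,0],
    [0,0,0],
    [0,0,0],
    [0,0,0],
  ],
)

```text
clock: 10.13
tool_pos: [0.6317, -0.1602, 0.0932]
ee_rot: [[-0.111, 0.994, 0.001], [0.994, 0.111, -0.0], [-0.0, 0.001, -1.0]]
wrist_force: [-6.3, 3.9, 18.3]
finger_gap: 0.0092
grasp_force: 92.8
```

```bash
python3 - <<'E'
from h import *
s=snapshot('side'); w=cv2.imread('pics/w2.png')
c=lambda im,x,y:cv2.resize(im[y:y+130,x:x+130],None,fx=3,fy=3,interpolation=cv2.INTER_CUBIC)
cv2.imwrite('pics/c6.png',np.hstack([c(s,335,180),c(s,195,150)]))
st=read_state(); print(st['clock'],st['tool_pos'],st['wrist_force'],st['grasp_force'])
E
```

```text
10.1833 [ 0.6317 -0.1602  0.0932] [-6.1721  3.5154 19.5251] 92.82538533210754
```

View pics/c6.png

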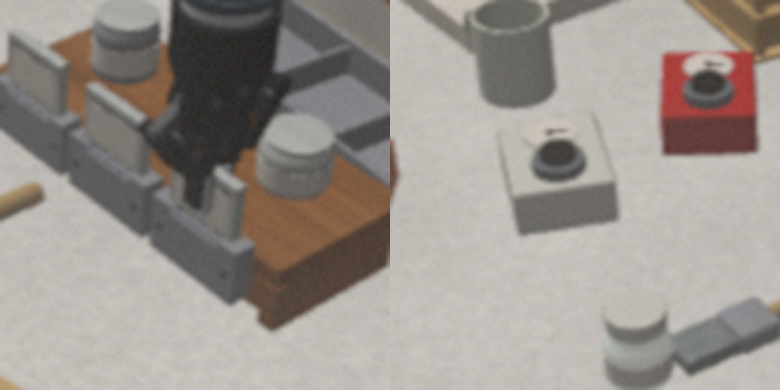

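The side crops show the holder seated on the rim, level with its two neighbours. The timer button is up, and the jars, tins and tools I can see are undisturbed. Handing in.

```bash
python3 -c "
from h import *
print(job_done())"
```

```text
the job is handed in; nothing more can be done
None
```

I pressed and released the timer button, then seated the holder in the empty pocket; the arm is still pressing it home, and the job was handed in at about 10 s (no verdict was returned).

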